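# Put the plaster scraper away in its bench dock

### The arm

A 6-joint arm with a two-finger parallel gripper is mounted at the origin on a cart in front of the work surface, level with it; the furniture and walls round the work are solid. World frame = base frame: x ahead of the robot, y to its left, z up, the work surface at z = 0. Lengths are in m, angles in degrees, forces in N, time in s.
With the tool pointing down it reaches from about 0.3 to 0.75 m from the base axis. Payload 8.5 kg.
Tool frame: the origin (TCP) lies midway between the tips of the shut fingers; the grasp point (between the pads) lies 19 mm behind it; z points along the fingers, y is the line along which they close (so a half turn about z gives the same grasp; the last joint's range is limited). The gripper opens to 85 mm and grips with 20 to 120 N. Pads are 22 mm wide; open, the fingers measure 114 mm over their backs; the gripper's body (76 mm by 85 mm) begins 54 mm behind the grasp point. The pads swing forward as they close: fully open they stand 13 mm farther back than shut.
Start: joints at [-81.778, 21.807, 74.336, -0, 83.858, -12.336], TCP at [0.193, -0.515, 0.231] pointing down, gripper open.
Joint ranges: [-178.18, 178.18], [-50.72, 133.34], [12.68, 142.11], [-81.47, 261.47], [9.98, 163.14], [-165.26, 165.26]. Speed limits (degrees/s): [136.94, 136.94, 180, 180, 180, 180].

### API

Orientations are given as a 3x3 rotation matrix whose columns are the frame's x, y, z axes.
In Python, from rig import observe, optics, order, spotter gives the robot as it stands.
- The arm moves only by the tool move_arm, never from a script. Its argument "series" is text: rows parted by semicolons, each of 5 numbers parted by spaces: the shift along the tool's x, y, z in cm, then the turn about the tool's z in degrees, then the opening, from -1 (shut) to 1 (fully open). A call has 1 to 8 rows; each row is the pose to reach, as a shift and turn from the pose commanded when the call began, along the tool's axes at that moment; what a row does not reach only later rows make up. A row lasts 1/8 s, in which the tool goes at most 62.5 mm and 10.7 degrees, less where a joint would pass 70% of its speed; a pose out of reach is approached as far as the arm can. A call with a gripper value outside its range is refused whole. The fingers move at their own pace and stop on an object; "force" is the grip in N (left out, the last holds). Time passes only in rows, so rows that repeat a pose let the fingers close. It gives the time, the measured TCP pose, the force, the opening and the grip force at its end, in the units of the state.
- observe(): the state, without advancing time (a new reading comes with each control period).
- optics.get_image(name): name is "scene" or "top" or "wrist"; returns a dict with "pixels" (400x640x3 uint8, blue, green, red), "camera_matrix" (3x3 intrinsics, pixels), "rvec" (rotation vector, rad) and "tvec" (3), from world to camera coordinates, as OpenCV has them. Camera axes: x right, y down, z forward; pixel columns grow to the right and rows downward; lengths in m; the calibration is good to about 2 mm. A picture is of the moment at which its call begins. There is no depth.
- order.close_job(): hands the job in; it is judged then, once.
Trained networks look in the newest picture that a camera, given by its name, has taken for a name from the list of things; names that differ only in an ending like _2 or _b are one class to them, and where a whole thing is asked for, a point or a joint stands for the part that bears it (a point fixed in the world has none). Each returns a list of dicts, best first, with "score" (0 to 1); they miss things now and then, are a little off and sometimes report something else, mostly with a low value. They report only what shows in the picture. A call takes as long as a camera call.
- spotter.find_in(thing, camera): "point" ([x, y, z] in m, in world coordinates, good to about 4 mm: the middle of the surface that is visible of it).
- spotter.cut_out(thing, camera): "pixels" (400x640 bool, what is visible of it).
- spotter.mark_of(thing, camera): "point" ([x, y, z] in m, in world coordinates, good to about 4 mm: a listed point, or the origin of a listed thing).
The state is a dict: "time_s": time; "q": joint angles; "qvel": joint speeds; "joint_efforts": joint torques, N m; "position": TCP position; "tool_rot": TCP orientation; "ft_force": force on the tool from outside, world axes, zero at the start; "wrist_torque": the same for the moment, N m; "grip_width": finger opening in m; "gripper_force": force on a finger pad.
Only numpy, scipy, OpenCV 4.12 (cv2) and the standard library are available. Lean on these libraries where they do the work, as an engineer would, in place of code of your own. Each camera call takes 0.05 s, during which the arm holds its last target. There are 200 camera calls.

### The job

Put the red-handled plaster scraper away: slide its flat blade into the slot of the wooden dock until the blade is fully home, with the handle's shoulder up against the slotted block and the handle lying on the dock's base board. Let go of it there, and leave the plaster slab, the brush and the plaster stopper where they are.

Things in the scene. Friction and masses are not known exactly. Their poses are not given: they have to be found in the camera images.
- scraper: Plaster scraper, 175 mm long, 0.16 kg, lying flat on the table. Origin: centre of the underside of its red handle; x points to the blade, z up. Handle x -52 to 45 mm, 28 mm wide, 22 mm thick; a dark steel bolster, x 45 to 52 mm, 36 mm wide, 22 mm thick; then the flat blade. Grip the handle across its width; the centre of mass is about 25 mm ahead of the origin.
- blade_tip (a point): Middle of the flat steel blade's front edge, at (122.5, 0, 11) mm in the scraper's frame. The blade runs from x 52.5 to 122.5 mm, is 60 mm wide (52 mm over the last 10 mm) and 4 mm thick, z 9 to 13 mm: it lies 9 mm above whatever the handle rests on.
- shoulder (a point): Middle of the shoulder (front face of the bolster), at (52.5, 0, 11) mm in the scraper's frame. It touches the face of the block when the blade is home.
- dock: Wooden tool dock fixed to the table. Origin: centre of its underside; z up, x is the direction in which the blade goes in. Dark base board 200 mm (x) by 130 mm (y), 14 mm thick; its open front, x -100 to 12 mm, carries the handle. Lighter slotted block on the rear, x 12 to 100 mm, 130 mm wide, top at z 46 mm. Blade home: scraper's origin near (-40, 0, 14) mm, x axes parallel.
- slot_mouth (a point): Centre of the slot's mouth on the block's front face, at (12, 0, 25) mm in the dock's frame, with the dock's axes. The slot is level, 72 mm wide (y), 12 mm high (z 19 to 31 mm in the dock's frame) and 80 mm deep; the first 6 mm are 2 mm wider all round. A blade whose handle lies on the board passes 4 mm above the slot's floor.
- brush: Bystander: slip brush with a wooden handle, 169 mm long (along its y), 31 mm wide, 13 mm high, lying on the right; origin at the centre of its underside.
- stopper: Bystander: white plaster stopper, 50 mm across, 33 mm high, origin at the centre of its underside.
- slab: Bystander: white plaster slab of a mould, 119 (x) x 75 (y) x 55 mm, origin at the centre of its underside.

How it is judged:
By the outcome, as a careful person would: the job done as asked, in the order asked, and still so for the second after the job is handed in, with the robot touching nothing.
It also fails if it takes over 38 s, if anything falls off the work surface, if the arm or the gripper's body presses on something with over 40 N, if the wrist force passes 120 N, or if a joint passes its speed limit or range.

## Working session

There is one attempt and no reset: what is moved stays moved. The work goes in short steps, Python scripts to look and compute and a tool call to move; the robot and the scene stay as the last step left them, time stands still between calls to the robot, and variables do not carry over. Pictures are saved under pics/ and viewed, at most 10 in all, crops included, and the job is handed in when it is done.

Besides the shell and the picture viewer there is one more tool, called after "Emit:" by a JSON object that holds its "method" and its "body". move_arm: Moves the arm, as the interface text tells. Its arguments: {"type":"object","properties":{"series":{"type":"string"},"force":{"type":"number"}},"required":["series"]}

```bash
mkdir -p pics; cat > h.py <<'E'
import numpy as np, cv2
from rig import observe, optics, order, spotter
def cam(n):
    d=optics.get_image(n); return d
def proj(d,P):
    return cv2.projectPoints(np.array(P,float).reshape(-1,1,3),np.array(d['rvec'],float),np.array(d['tvec'],float),np.array(d['camera_matrix'],float),None)[0].reshape(-1,2)
def plane(d,uv,z):
    R=cv2.Rodrigues(np.array(d['rvec'],float))[0];t=np.array(d['tvec'],float).ravel();K=np.array(d['camera_matrix'],float)
    uv=np.array(uv,float).reshape(-1,2);r=(np.linalg.inv(K)@np.c_[uv,np.ones(len(uv))].T).T@R
    c=-R.T@t;return c+r*((z-c[2])/r[:,2])[:,None]
def tri(d1,uv1,d2,uv2):
    P=[]
    for d in(d1,d2):
        P.append(np.array(d['camera_matrix'])@np.c_[cv2.Rodrigues(np.array(d['rvec'],float))[0],np.array(d['tvec'],float).reshape(3,1)])
    X=cv2.triangulatePoints(P[0],P[1],np.array(uv1,float).reshape(-1,2).T,np.array(uv2,float).reshape(-1,2).T);return (X[:3]/X[3]).T
E
python3 - <<'E'
from h import *
np.set_printoptions(precision=4,suppress=True)
s=observe();print(s['time_s'],s['position'],s['tool_rot'],s['grip_width'])
a={n:cam(n) for n in('scene','top')}
cv2.imwrite('pics/a.png',a['scene']['pixels']);cv2.imwrite('pics/b.png',a['top']['pixels'])
for n in('scene','top'):
    for t in('scraper','blade_tip','shoulder','dock','slot_mouth','brush','stopper','slab'):
        r=spotter.mark_of(t,n);print(n,t,[(np.round(x['point'],4).tolist(),round(x['score'],2)) for x in r[:2]])
print(observe()['time_s'])
E
```

```text
0.0 [ 0.1931 -0.5147  0.2307] [[ 0.9363  0.3511 -0.0002]
 [ 0.3511 -0.9363  0.0015]
 [ 0.0003 -0.0014 -1.    ]] 0.08513150845328103
scene scraper [([0.4808, -0.1929, 0.0034], 0.86)]
scene blade_tip []
scene shoulder [([0.521, -0.2201, 0.0086], 0.71)]
scene dock [([0.5115, 0.2017, -0.0027], 0.59)]
scene slot_mouth [([0.5272, 0.2023, 0.0287], 0.74)]
scene brush [([0.5201, -0.409, -0.0021], 0.46)]
scene stopper []
scene slab [([0.6968, 0.014, 0.004], 0.7)]
top scraper [([0.4833, -0.1918, -0.0017], 0.73)]
top blade_tip [([0.5846, -0.2611, 0.0105], 0.69)]
top shoulder [([0.5246, -0.2206, 0.0097], 0.82), ([0.5156, 0.2029, 0.0003], 0.23)]
top dock [([0.5178, 0.2031, 0.0008], 0.62)]
top slot_mouth [([0.53, 0.2031, 0.0251], 0.67)]
top brush []
top stopper [([0.5852, 0.0091, 0.0019], 0.76)]
top slab [([0.6936, 0.0152, 0.0007], 0.95)]
0.9
```

View pics/a.png

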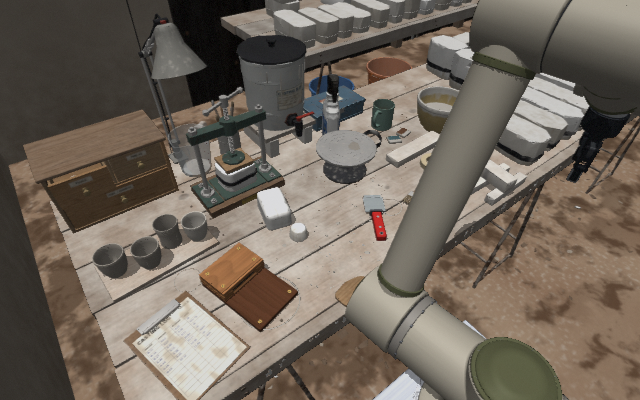

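View pics/b.png

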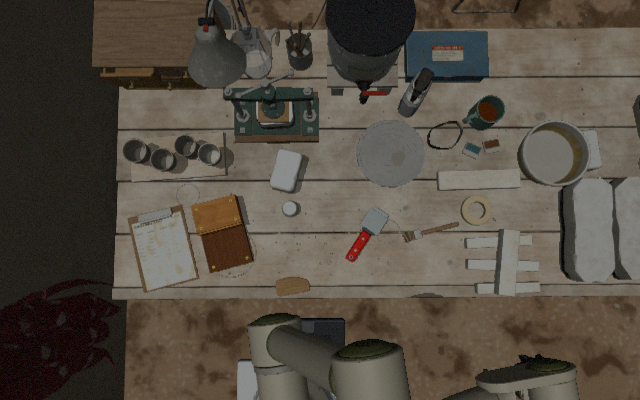

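The scene view shows the scraper at about (376,220), red handle towards the robot, and the dock at (250,285). In the top view the scraper is at (367,235) and the dock at (222,233), with its open front towards the robot. The slab (287,170), stopper (290,208) and brush (430,232) are clear of the route. Next I'll move above the scraper, keeping the height.

Emit:
{"method": "move_arm", "body": {"series": "5 -2.3 0 9 1;10 -4.6 0 18 1;15 -6.9 0 27 1;20 -9.2 0 36 1;25 -11.5 0 45 1;30 -13.8 0 54 1;35 -16.1 0 54 1;39.5 -18.2 0 54.5 1"}}

```text
time_s: 1.9
position: [0.5003, -0.2043, 0.2315]
tool_rot: [[0.83, -0.558, 0.0], [-0.558, -0.83, -0.0], [0.0, 0.0, -1.0]]
ft_force: [0.0, -1.1, -0.8]
grip_width: 0.0854
gripper_force: 0.0
```

```bash
python3 - <<'E'
from h import *
np.set_printoptions(precision=4,suppress=True)
w=cam('wrist');cv2.imwrite('pics/c.png',w['pixels'])
R=cv2.Rodrigues(np.array(w['rvec'],float))[0];print('cam',-R.T@np.ravel(w['tvec']),R)
for t in('scraper','blade_tip','shoulder'):
    r=spotter.mark_of(t,'wrist');print(t,[(np.round(x['point'],4).tolist(),round(x['score'],2)) for x in r[:2]])
s=observe();print(s['time_s'],s['position'],s['tool_rot'],s['q'])
E
```

```text
cam [ 0.5653 -0.2487  0.3743] [[-0.5576 -0.8301  0.0004]
 [-0.7895  0.5304  0.309 ]
 [-0.2567  0.172  -0.9511]]
scraper [([0.4794, -0.1946, 0.0017], 0.66)]
blade_tip []
shoulder [([0.5232, -0.2186, 0.0099], 0.7)]
2.1 [ 0.4993 -0.2054  0.2312] [[ 0.8306 -0.5569 -0.0004]
 [-0.5569 -0.8306 -0.0001]
 [-0.0003  0.0003 -1.    ]] [-34.9257  20.8009  75.9491  -0.0171  83.2649  88.9194]
```

View pics/c.png

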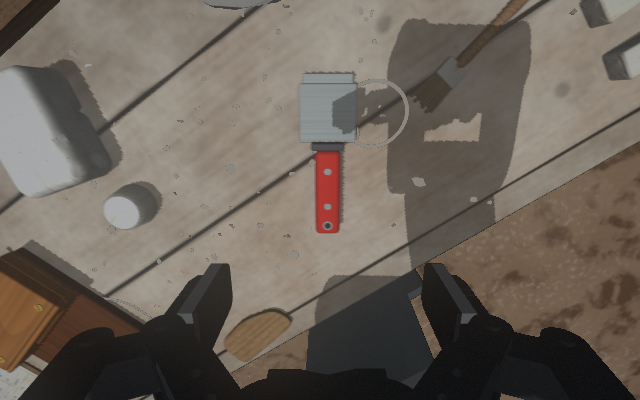

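The wrist view shows the scraper with its red handle from (328,152) to (327,232) and its blade from (328,72) to (328,143). It is nearly parallel to the image's vertical, so the yaw is close. The fingers straddle column 328.

```bash
cat >> h.py <<'E'
def axis(mask):
    c=max(cv2.findContours(mask.astype(np.uint8),cv2.RETR_EXTERNAL,cv2.CHAIN_APPROX_NONE)[0],key=cv2.contourArea)
    b=cv2.boxPoints(cv2.minAreaRect(c));return b,c
def red(im):
    h=cv2.cvtColor(im,cv2.COLOR_BGR2HSV);return (((h[...,0]<8)|(h[...,0]>172))&(h[...,1]>150)&(h[...,2]>60))
def ends(b):  # mid points of the two short sides
    b=np.array(b)
    if np.linalg.norm(b[0]-b[1])>np.linalg.norm(b[1]-b[2]): b=np.roll(b,-1,0)
    return np.array([(b[0]+b[1])/2,(b[2]+b[3])/2])
E
python3 - <<'E'
from h import *
np.set_printoptions(precision=4,suppress=True)
w=cam('wrist');t=cam('top');s=cam('scene')
ew={}
for n,d in(('wrist',w),('top',t),('scene',s)):
    b,c=axis(red(d['pixels']));e=ends(b);e=e[np.argsort(e[:,1])];ew[n]=e
    P=plane(d,e,0.02);v=P[0]-P[1];print(n,cv2.contourArea(c),e.tolist(),P,np.linalg.norm(v),np.degrees(np.arctan2(v[1],v[0])))
print('tri wrist-top',tri(w,ew['wrist'],t,ew['top']));print('tri wrist-scene',tri(w,ew['wrist'],s,ew['scene']))
np.savez('v1.npz',**{k:np.array(w[k]) for k in('camera_matrix','rvec','tvec')},e=ew['wrist'])
E
```

```text
wrist 1786.5 [[326.5, 152.0], [326.5, 232.0]] [[ 0.515  -0.2168  0.02  ]
 [ 0.4376 -0.1651  0.02  ]] 0.0930533408967339 -33.80058268390904
top 154.0 [[359.1538391113281, 243.76919555664062], [348.6922912597656, 259.46148681640625]] [[ 0.481  -0.1956  0.02  ]
 [ 0.436  -0.1648  0.02  ]] 0.054524258557188315 -34.42488397859607
scene 24.0 [[312.1499938964844, 112.45001220703125], [295.9499816894531, 117.85000610351562]] [[ 1.0615 -0.3905  0.02  ]
 [ 1.0658 -0.3171  0.02  ]] 0.07356382668937063 -93.34497141545305
tri wrist-top [[ 0.4847 -0.2062 -0.1519]
 [ 0.4361 -0.1648  0.0169]]
tri wrist-scene [[ 0.6226 -0.1617  0.3174]
 [ 0.6221 -0.1325  0.3191]]
```

Emit:
{"method": "move_arm", "body": {"series": "-0.2 0.1 4 0 1;-0.5 0.1 8 0 1;-0.5 0.1 12 0 1;-0.5 0.1 13 0 1;-0.5 0.1 13 0 1"}}

```text
time_s: 2.88
position: [0.4944, -0.2046, 0.1019]
tool_rot: [[0.829, -0.559, 0.0], [-0.559, -0.829, -0.0], [0.0, 0.0, -1.0]]
ft_force: [0.1, -0.3, 1.1]
grip_width: 0.0856
gripper_force: 0.0
```

```bash
python3 - <<'E'
from h import *
np.set_printoptions(precision=4,suppress=True)
w=cam('wrist');cv2.imwrite('pics/d.png',w['pixels'])
b,c=axis(red(w['pixels']));e=ends(b);e=e[np.argsort(e[:,1])];v=np.load('v1.npz')
print(e.tolist(),b.tolist())
print(tri(v,v['e'],w,e),plane(w,e,.022))
s=observe();print(s['time_s'],s['position'],s['tool_rot'])
T=s['tool_rot'];print('ends in tool',(plane(w,e,.022)-s['position'])@T)
E
```

```text
[[324.0, 175.0], [324.0, 293.0]] [[306.0, 175.0], [342.0, 175.0], [342.0, 293.0], [306.0, 293.0]]
[[ 0.5125 -0.2153  0.0027]
 [ 0.4387 -0.1657  0.0228]] [[ 0.5162 -0.218   0.022 ]
 [ 0.4383 -0.1653  0.022 ]]
2.925 [ 0.4948 -0.2047  0.1026] [[ 0.8292 -0.5589  0.0016]
 [-0.5589 -0.8292 -0.0011]
 [ 0.0019  0.0001 -1.    ]]
ends in tool [[ 0.0251 -0.0009  0.0806]
 [-0.069  -0.0011  0.0804]]
```

View pics/d.png

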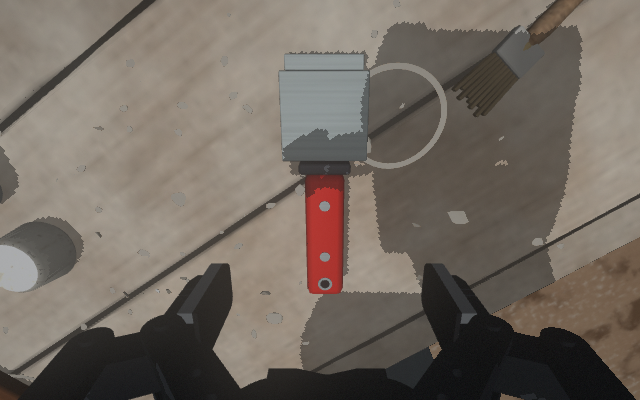

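The handle spans (324,175) to (324,293), centred between the fingers with the yaw aligned. Both wrist views put the top of its rear end at about 22 mm, matching the text. Now I'll go down and grip.

Emit:
{"method": "move_arm", "body": {"series": "0 -0.1 5 0 1;0 -0.1 8.5 0 1;0 -0.1 10 0 1;0 -0.1 10 0 1;0 -0.1 10 0 -1;0 -0.1 10 0 -1;0 -0.1 10 0 -1;0 -0.1 10 0 -1", "force": 45}}

```text
time_s: 3.92
position: [0.4952, -0.2032, 0.0021]
tool_rot: [[0.83, -0.558, 0.001], [-0.558, -0.83, -0.001], [0.001, -0.0, -1.0]]
ft_force: [-0.3, 0.4, 5.8]
grip_width: 0.0268
gripper_force: 45.5
```

Emit:
{"method": "move_arm", "body": {"series": "0 0 0 0 -1;0 0 0 0 -1;0 0 0 0 -1;0 0 -2 0 -1;0 0 -6 0 -1;0 0 -10 0 -1;0 0 -10 0 -1"}}

```text
time_s: 4.8
position: [0.4959, -0.2036, 0.1038]
tool_rot: [[0.83, -0.558, 0.004], [-0.558, -0.83, -0.003], [0.005, 0.0, -1.0]]
ft_force: [-0.4, -0.4, -1.2]
grip_width: 0.0268
gripper_force: 44.8
```

The scraper is held (26.8 mm opening) and lifted. Next I'll carry it to a spot in front of the dock.

Emit:
{"method": "move_arm", "body": {"series": "-2 -1.7 0 -5 -1;-6 -5.1 0 -13 -1;-10.2 -8.6 0 -21 -1;-14.5 -12.2 0 -29 -1;-18.7 -15.7 0 -37 -1;-23 -19.3 0 -44 -1;-26.5 -22.3 0 -50 -1;-28.8 -24.2 0 -52 -1"}}

```text
time_s: 5.8
position: [0.3895, 0.1602, 0.1003]
tool_rot: [[0.95, 0.313, -0.002], [0.313, -0.95, -0.0], [-0.002, -0.001, -1.0]]
ft_force: [-0.0, -0.3, -2.7]
grip_width: 0.0269
gripper_force: 44.8
```

Emit:
{"method": "move_arm", "body": {"series": "0 0 0 0 -1;0 0 0 0 -1"}}

```text
time_s: 6.05
position: [0.3909, 0.1581, 0.1007]
tool_rot: [[0.951, 0.31, -0.001], [0.31, -0.951, -0.0], [-0.001, -0.0, -1.0]]
ft_force: [-0.1, -0.8, -2.1]
grip_width: 0.0268
gripper_force: 44.9
```

```bash
python3 - <<'E'
from h import *
np.set_printoptions(precision=4,suppress=True)
w=cam('wrist');cv2.imwrite('pics/e.png',w['pixels'])
for t in('scraper','blade_tip','shoulder','dock','slot_mouth'):
  for n in('wrist','top'):
    if n=='top': cam('top')
    else: cam('wrist')
    r=spotter.mark_of(t,n);print(n,t,[(np.round(x['point'],4).tolist(),round(x['score'],2)) for x in r[:1]])
s=observe();print(s['time_s'],s['position'],s['tool_rot'])
E
```

```text
wrist scraper [([0.3769, 0.152, 0.0999], 0.91)]
top scraper []
wrist blade_tip [([0.4931, 0.1879, 0.1093], 0.92)]
top blade_tip [([0.4927, 0.1926, 0.1101], 0.69)]
wrist shoulder [([0.4227, 0.1681, 0.1105], 0.59)]
top shoulder []
wrist dock [([0.5145, 0.2028, 0.0039], 0.93)]
top dock [([0.5156, 0.2032, 0.0038], 0.6)]
wrist slot_mouth [([0.4927, 0.1883, 0.1106], 0.34)]
top slot_mouth [([0.5269, 0.2022, 0.0258], 0.73)]
7.1 [0.3911 0.1585 0.1013] [[ 0.9507  0.31    0.    ]
 [ 0.31   -0.9507  0.    ]
 [ 0.      0.     -1.    ]]
```

View pics/e.png

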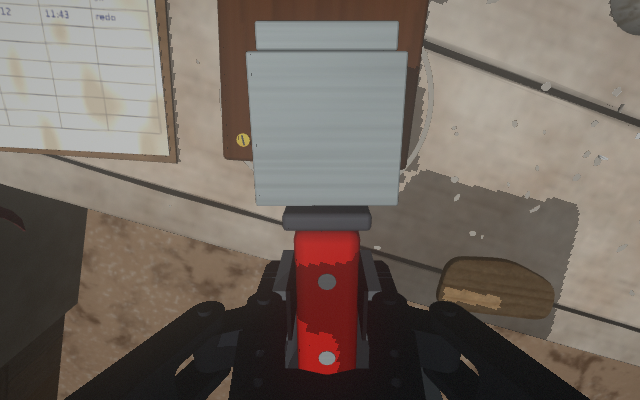

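The wrist view shows the blade straight in the grasp, from (327,20) to (327,205). It covers the dock's board, whose left edge is at column 220 and front edge at row 158. I'll step aside and up to see the whole dock.

Emit:
{"method": "move_arm", "body": {"series": "1 2 -4 0 -1;3 6 -8 0 -1;6 10 -10 0 -1;8 13 -10 0 -1;8 14 -10 0 -1;8 14 -10 0 -1"}}

```text
time_s: 7.85
position: [0.51, 0.0501, 0.2009]
tool_rot: [[0.951, 0.309, -0.001], [0.309, -0.951, 0.0], [-0.001, -0.001, -1.0]]
ft_force: [-0.6, 0.6, -2.0]
grip_width: 0.027
gripper_force: 45.4
```

```bash
python3 - <<'E'
from h import *
import pickle
w=cam('wrist');cv2.imwrite('pics/f.png',w['pixels']);m=spotter.cut_out('dock','wrist');s=spotter.mark_of('slot_mouth','wrist')
print([x['score'] for x in m],[x['score'] for x in s],s[0]['point'] if s else 0, observe()['position'])
pickle.dump((w,m[0]['pixels']),open('f.pkl','wb'))
E
```

```text
[0.87] [0.9] [0.5263, 0.2051, 0.0264] [0.50978741 0.05096111 0.20131025]
```

View pics/f.png

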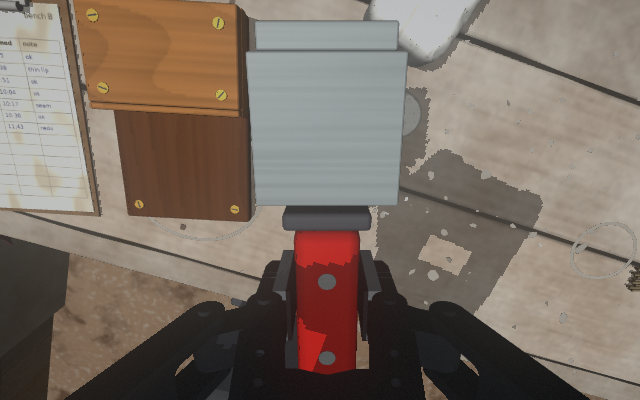

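Emit:
{"method": "move_arm", "body": {"series": "-2 2 3 0 -1;-6 4 6 0 -1;-6 4 6 0 -1;-6 4 6 0 -1"}}

```text
time_s: 8.5
position: [0.4664, -0.006, 0.142]
tool_rot: [[0.951, 0.31, 0.002], [0.31, -0.951, -0.0], [0.002, 0.001, -1.0]]
ft_force: [0.4, -0.1, -1.0]
grip_width: 0.027
gripper_force: 45.4
```

```bash
python3 - <<'E'
from h import *
import pickle
w=cam('wrist');cv2.imwrite('pics/g.png',w['pixels']);m=spotter.cut_out('dock','wrist');s=spotter.mark_of('slot_mouth','wrist')
print([x['score'] for x in m],[x['score'] for x in s],s[0]['point'] if s else 0, observe()['position'])
pickle.dump((w,m[0]['pixels']),open('g.pkl','wb'))
E
```

```text
[0.92] [0.57] [0.5281, 0.2026, 0.025] [ 0.46675663 -0.00590774  0.14204174]
```

View pics/g.png

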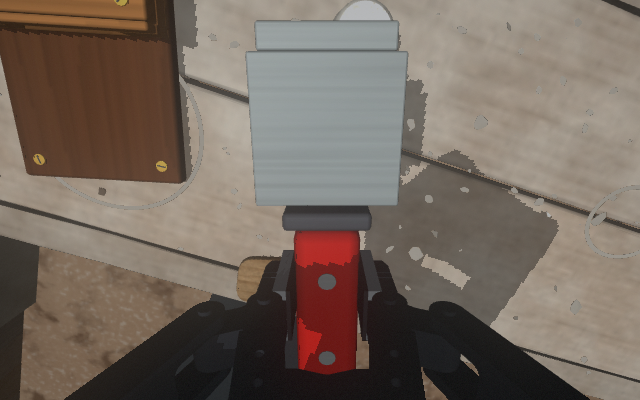

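View f shows the block's top screws at (92,15), (218,23), (103,88) and (221,95), and the board's front screws at (139,204) and (235,209). View g shows the board's front screws at (39,159) and (162,166), and its front corners at (27,175) and (185,183).

```bash
python3 - <<'E'
from h import *
import pickle
np.set_printoptions(precision=4,suppress=True)
f,mf=pickle.load(open('f.pkl','rb'));g,mg=pickle.load(open('g.pkl','rb'))
def cents(d,pts,r=9):
    h=cv2.cvtColor(d['pixels'],cv2.COLOR_BGR2HSV);o=[]
    yel=((h[...,0]>20)&(h[...,0]<35)&(h[...,1]>90)&(h[...,2]>120)).astype(np.uint8)
    for u,v in pts:
        ys,xs=np.nonzero(yel[max(v-r,0):v+r+1,u-r:u+r+1]);o.append((xs.mean()+u-r,ys.mean()+max(v-r,0)) if len(xs)>8 else (u,v))
    return np.array(o)
def ang(a,b): v=b-a; return np.degrees(np.arctan2(v[1],v[0]))
sf=cents(f,[(139,204),(235,209)]);sg=cents(g,[(39,159),(162,166)]);print(sf,sg)
P=tri(f,sf,g,sg);print('board screws',P,'yaw',ang(P[0],P[1])+90)
for d,s in((f,sf),(g,sg)):
    p=plane(d,s,.014);print(p,p.mean(0),ang(p[0],p[1])+90)
b=cents(f,[(92,15),(218,23),(103,88),(221,95)]);p=plane(f,b,.046);print('block',b,p,p.mean(0),ang(p[0],p[1])+90,ang(p[2],p[3])+90,ang(p[2],p[0]),ang(p[3],p[1]))
# dock axis: board screw mid -> block screw mid
m=plane(f,sf,.014).mean(0);q=p.mean(0);print('axis yaw',ang(m,q))
# board front edge
for d,pts in((f,[(128,215),(247,221)]),(g,[(27,175),(185,183)])):
    p=plane(d,pts,.014);print('front',p,p.mean(0),np.linalg.norm(p[1]-p[0]),ang(p[0],p[1])+90)
print(plane(f,[(92,107),(239,111)],.046))
# Held tool: blade / handle in wrist image
e=ends(axis(red(f['pixels']))[0]);print('handle',e)
E
```

```text
[[139.   204.  ]
 [234.64 207.2 ]] [[ 39.     159.    ]
 [161.3051 164.6102]]
board screws [[0.4195 0.2269 0.0156]
 [0.4457 0.1314 0.0135]] yaw 15.368707821369128
[[0.4186 0.2276 0.014 ]
 [0.4463 0.1312 0.014 ]] [0.4325 0.1794 0.014 ] 16.03116296236948
[[0.4188 0.2281 0.014 ]
 [0.4455 0.1314 0.014 ]] [0.4321 0.1797 0.014 ] 15.42112619801135
block [[ 91.9792  14.4688]
 [217.701   22.3814]
 [102.4857  86.9714]
 [220.5769  94.3974]] [[0.5837 0.2712 0.046 ]
 [0.6092 0.1745 0.046 ]
 [0.5307 0.2572 0.046 ]
 [0.5559 0.1605 0.046 ]] [0.5699 0.2158 0.046 ] 14.81471710376455 14.61316098033953 14.786720279387595 14.763101847904624
axis yaw 14.845253929974616
front [[0.4026 0.237  0.014 ]
 [0.4352 0.1151 0.014 ]] [0.4189 0.1761 0.014 ] 0.12611373506860626 14.957325500651237
front [[0.4017 0.2368 0.014 ]
 [0.436  0.1097 0.014 ]] [0.4188 0.1733 0.014 ] 0.13165861523277508 15.088006776467964
[[0.5112 0.264  0.046 ]
 [0.5474 0.1423 0.046 ]]
handle [[326.5 231. ]
 [326.5 374. ]]
```

Emit:
{"method": "move_arm", "body": {"series": "0.1 -3 0 1 -1;0.2 -8 0 2 -1;0.2 -13 0 3.2 -1;0.2 -17 1 3.2 -1;0.2 -18.8 4 3.2 -1;0.2 -18.8 8 3.2 -1;0.2 -18.8 8 3.2 -1;0.2 -18.8 8 3.2 -1"}}

```text
time_s: 9.65
position: [0.4105, 0.1732, 0.0626]
tool_rot: [[0.967, 0.257, 0.002], [0.257, -0.967, 0.0], [0.002, 0.0, -1.0]]
ft_force: [0.1, -0.0, -2.0]
grip_width: 0.0269
gripper_force: 45.4
```

```bash
python3 - <<'E'
from h import *
np.set_printoptions(precision=4,suppress=True)
w=cam('wrist');r=spotter.mark_of('blade_tip','wrist');print([x['point'] for x in r])
s=observe();p,T=s['position'],s['tool_rot'];print(s['time_s'],p,np.degrees(np.arctan2(T[1,0],T[0,0])))
y=np.radians(14.8);D=np.array([[np.cos(y),-np.sin(y),0],[np.sin(y),np.cos(y),0],[0,0,1]]);o=np.array([.5157,.2015,0])
print('TCP in dock mm',(p-o)@D*1000,'axis in dock',T[:,0]@D)
# blade in tool frame: mid row columns, plane at blade height
zb=p[2]-.002+.013
for row in(30,100,190):
    b=w['pixels'].astype(int)[row];L=np.array([247,257,247])[0]
cor=plane(w,[(247,52),(407,52),(257,205),(397,205)],zb)
loc=(cor-p)@T*1000;print('blade corners in tool mm',loc)
hd=ends(axis(red(w['pixels']))[0]);print(hd)
E
```

```text
[[0.5115, 0.1972, 0.0699]]
9.75 [0.4106 0.173  0.0627] 14.849816771849554
TCP in dock mm [-108.9151   -0.6879   62.7443] axis in dock [1.     0.0009 0.003 ]
blade corners in tool mm [[ 93.0673 -29.2656 -10.7351]
 [ 93.1318  29.1947 -10.7127]
 [ 34.1202 -29.3611 -10.91  ]
 [ 34.1693  29.4648 -10.8875]]
[[326. 231.]
 [326. 374.]]
```

The blade is centred in the fingers within 0.2 mm and parallel to the dock axis. I'll lower towards the board and feel for contact.

Emit:
{"method": "move_arm", "body": {"series": "0 -0.1 2 0 -1;0 -0.1 3.8 0 -1;0 -0.1 4.2 0 -1;0 -0.1 4.2 0 -1"}}

```text
time_s: 10.25
position: [0.4098, 0.1739, 0.0201]
tool_rot: [[0.967, 0.256, 0.001], [0.256, -0.967, 0.0], [0.001, 0.0, -1.0]]
ft_force: [0.7, -0.5, -2.2]
grip_width: 0.0269
gripper_force: 45.4
```

Emit:
{"method": "move_arm", "body": {"series": "0 0 0.1 0 -1;0 0 0.2 0 -1;0 0 0.2 0 -1"}}

```text
time_s: 10.62
position: [0.4094, 0.1739, 0.0175]
tool_rot: [[0.967, 0.256, 0.0], [0.256, -0.967, 0.0], [0.0, 0.0, -1.0]]
ft_force: [-0.2, 0.2, -1.0]
grip_width: 0.0271
gripper_force: 45.4
```

Emit:
{"method": "move_arm", "body": {"series": "0 0 0.1 0 -1;0 0 0.1 0 -1"}}

```text
time_s: 10.88
position: [0.4093, 0.1739, 0.0163]
tool_rot: [[0.967, 0.256, -0.0], [0.256, -0.967, -0.0], [-0.0, -0.0, -1.0]]
ft_force: [-0.1, 0.5, -2.1]
grip_width: 0.0271
gripper_force: 45.4
```

No contact yet at the expected resting height, which agrees with the measurement. I'll lift 1 mm and slide in.

Emit:
{"method": "move_arm", "body": {"series": "0 0 -0.1 0 -1;1 0 -0.1 0 -1;2 0 -0.1 0 -1;3 0 -0.1 0 -1;3 0 -0.1 0 -1"}}

```text
time_s: 11.5
position: [0.4392, 0.1818, 0.0173]
tool_rot: [[0.967, 0.256, 0.001], [0.256, -0.967, 0.0], [0.001, 0.0, -1.0]]
ft_force: [-0.1, 0.2, -2.8]
grip_width: 0.0268
gripper_force: 45.4
```

Emit:
{"method": "move_arm", "body": {"series": "0.8 0 0 0 -1;1.6 0 0 0 -1;2.4 0 0 0 -1;3.2 0 0 0 -1;4 0 0 0 -1;4 0 0 0 -1"}}

```text
time_s: 12.25
position: [0.4775, 0.192, 0.0173]
tool_rot: [[0.967, 0.257, 0.0], [0.257, -0.967, 0.0], [0.0, 0.0, -1.0]]
ft_force: [0.6, -0.3, -2.8]
grip_width: 0.0272
gripper_force: 45.4
```

```bash
python3 - <<'E'
from h import *
np.set_printoptions(precision=4,suppress=True)
w=cam('wrist');cv2.imwrite('pics/i.png',w['pixels'])
s=observe();p,T=s['position'],s['tool_rot'];print(s['time_s'],p,s['ft_force'],np.degrees(np.arctan2(T[1,0],T[0,0])))
y=np.radians(14.8);D=np.array([[np.cos(y),-np.sin(y),0],[np.sin(y),np.cos(y),0],[0,0,1]]);o=np.array([.5157,.2015,0])
print('TCP in dock mm',(p-o)@D*1000)
E
```

```text
12.3 [0.477  0.1919 0.0172] [-0.7688  0.0033 -2.0856] 14.862132807337618
TCP in dock mm [-39.8996   0.5938  17.2224]
```

View pics/i.png

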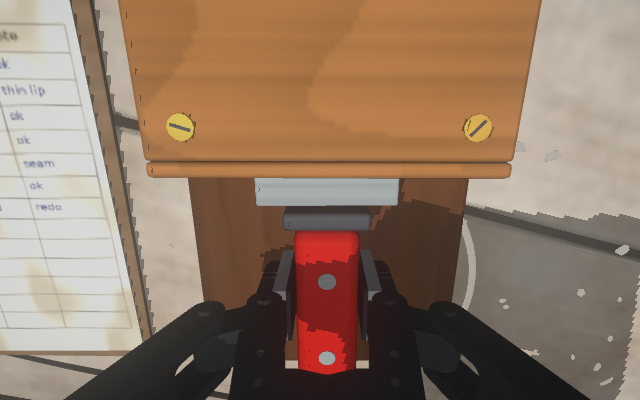

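The blade has entered the slot, centred. About 28 px of blade (rows 178–206) still shows in front of the block, roughly 15 mm to go.

Emit:
{"method": "move_arm", "body": {"series": "0.4 0 0 0 -1;0.8 0 0 0 -1;1.2 0 0 0 -1;1.3 0 0 0 -1;1.3 0 0 0 -1"}}

```text
time_s: 12.92
position: [0.4895, 0.1952, 0.0173]
tool_rot: [[0.967, 0.256, -0.0], [0.256, -0.967, -0.0], [-0.0, -0.0, -1.0]]
ft_force: [0.1, -0.3, -3.1]
grip_width: 0.0269
gripper_force: 45.4
```

Emit:
{"method": "move_arm", "body": {"series": "0.1 0 0 0 -1;0.2 0 0 0 -1;0.2 0 0 0 -1"}}

```text
time_s: 13.3
position: [0.4915, 0.1957, 0.0173]
tool_rot: [[0.967, 0.256, 0.0], [0.256, -0.967, 0.0], [0.0, -0.0, -1.0]]
ft_force: [0.1, 0.6, -2.9]
grip_width: 0.0274
gripper_force: 45.4
```

Emit:
{"method": "move_arm", "body": {"series": "0.1 0 0 0 -1;0.2 0 0 0 -1;0.2 0 0 0 -1"}}

```text
time_s: 13.68
position: [0.4931, 0.1962, 0.0173]
tool_rot: [[0.967, 0.256, -0.001], [0.256, -0.967, -0.0], [-0.001, -0.0, -1.0]]
ft_force: [-1.6, -0.7, -1.6]
grip_width: 0.0272
gripper_force: 45.6
```

Emit:
{"method": "move_arm", "body": {"series": "0.1 0 0 0 -1;0.2 0 0 0 -1;0.2 0 0 0 -1"}}

```text
time_s: 14.05
position: [0.4931, 0.1962, 0.0169]
tool_rot: [[0.967, 0.257, -0.005], [0.257, -0.967, -0.001], [-0.006, -0.0, -1.0]]
ft_force: [-9.8, -2.7, 1.7]
grip_width: 0.0269
gripper_force: 46.1
```

```bash
python3 - <<'E'
from h import *
w=cam('wrist');cv2.imwrite('pics/j.png',w['pixels'][120:280,200:460].repeat(3,0).repeat(3,1))
s=observe();print(s['time_s'],s['position'],s['ft_force'])
E
```

```text
14.1 [0.49304316 0.19628263 0.01690143] [-8.72634254 -4.02345322  1.17513805]
```

View pics/j.png

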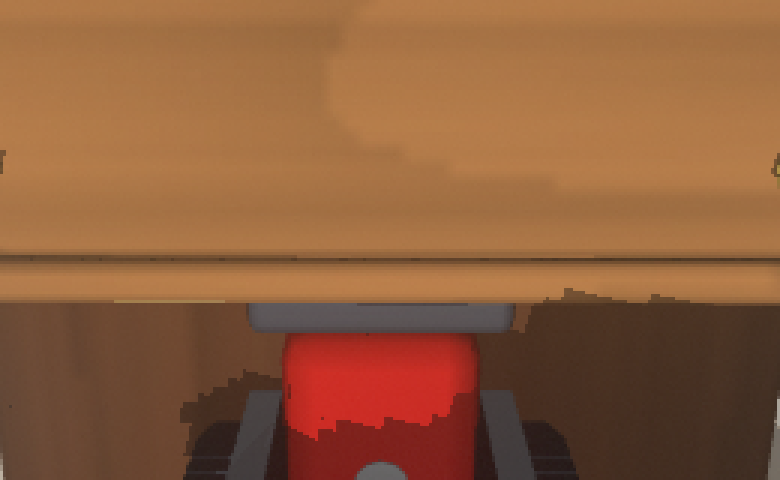

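The shoulder has met the block: no blade shows, and there is 10 N of resistance. I'll ease off, lower the handle onto the board, then press home again.

Emit:
{"method": "move_arm", "body": {"series": "-0.2 0 0 0 -1;-0.2 0 0.1 0 -1;-0.2 0 0.2 0 -1;-0.2 0 0.2 0 -1"}}

```text
time_s: 14.6
position: [0.4931, 0.1962, 0.016]
tool_rot: [[0.967, 0.257, -0.0], [0.257, -0.967, -0.0], [-0.0, 0.0, -1.0]]
ft_force: [-7.4, -1.7, 9.1]
grip_width: 0.027
gripper_force: 46.8
```

Emit:
{"method": "move_arm", "body": {"series": "0 0 0.1 0 -1;0 0 0.1 0 -1"}}

```text
time_s: 14.85
position: [0.4931, 0.1962, 0.016]
tool_rot: [[0.967, 0.257, 0.0], [0.257, -0.967, -0.0], [0.0, 0.0, -1.0]]
ft_force: [-10.1, -2.6, 19.9]
grip_width: 0.027
gripper_force: 48.3
```

It is seated on the board at z = 0.016 as predicted, with the shoulder in contact. I'll release the downward push, open and retreat straight up.

Emit:
{"method": "move_arm", "body": {"series": "0 0 -0.2 0 -1;0 0 -0.2 0 -1;0 0 -0.2 0 1;0 0 -0.2 0 1;0 0 -0.2 0 1;0 0 -0.2 0 1;0 0 -0.2 0 1;0 0 -0.2 0 1"}}

```text
time_s: 15.85
position: [0.4934, 0.1962, 0.0163]
tool_rot: [[0.967, 0.256, 0.0], [0.256, -0.967, 0.0], [0.0, -0.0, -1.0]]
ft_force: [-0.1, 0.2, 0.9]
grip_width: 0.0851
gripper_force: 0.0
```

Emit:
{"method": "move_arm", "body": {"series": "0 0 -1 0 1;0 0 -3 0 1;0 0 -6 0 1;0 0 -10 0 1;0 0 -14 0 1;0 0 -18 0 1;0 0 -18 0 1"}}

```text
time_s: 16.73
position: [0.4944, 0.1965, 0.1998]
tool_rot: [[0.966, 0.257, 0.007], [0.257, -0.967, 0.001], [0.007, 0.001, -1.0]]
ft_force: [-0.0, -0.1, -0.8]
grip_width: 0.0856
gripper_force: 0.0
```

```bash
python3 - <<'E'
from h import *
np.set_printoptions(precision=4,suppress=True)
w=cam('wrist');cv2.imwrite('pics/k.png',w['pixels'])
y=np.radians(14.8);D=np.array([[np.cos(y),-np.sin(y),0],[np.sin(y),np.cos(y),0],[0,0,1]]);o=np.array([.5157,.2015,0])
e=ends(axis(red(w['pixels']))[0]);print('handle ends in dock mm',(plane(w,e,.036)-o)@D*1000)
for t in('scraper','shoulder'):
    r=spotter.mark_of(t,'wrist');print(t,[((x['point']-o)@D*1000,x['score']) for x in r])
s=observe();print(s['time_s'],s['position'],s['ft_force'],s['grip_width'])
E
```

```text
handle ends in dock mm [[  1.5996   0.4077  36.    ]
 [-91.785    0.2337  36.    ]]
scraper [(array([-42.4788,   1.2939,  14.3   ]), 0.73)]
shoulder [(array([13.2202,  1.8855, 23.8   ]), 0.85)]
16.875 [0.4928 0.1961 0.1957] [0.239  0.3441 0.2912] 0.08598833610689648
```

View pics/k.png

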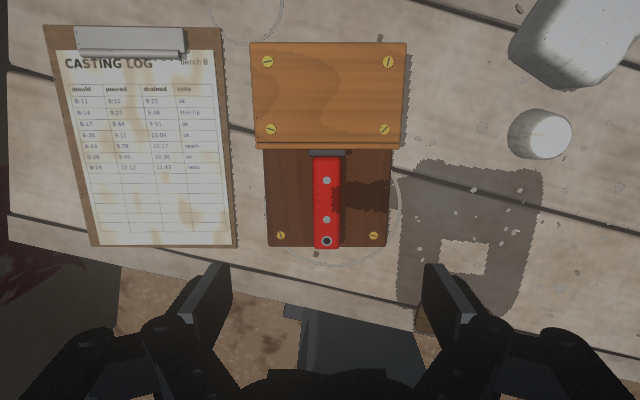

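The scraper lies in the dock with its handle flat on the board, from (327,155) to (327,248). The bolster is against the block at row 150, and the slab and stopper have not moved. The arm is clear, so I'm handing it in.

```bash
python3 -c "
from rig import order
print(order.close_job())"
```

```text
the job is handed in; nothing more can be done
None
```

The scraper is in the dock: its blade is fully in the slot, the shoulder is against the block and the handle lies on the board. The gripper let go and backed off, and I handed the job in at about 17 s with the slab, brush and stopper left alone.

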